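# Sweep panel offcuts into the scrap bay

### The job

Clear the lay-up bench: use the outside of the fingers as a brush and sweep the three small foam-core panel offcuts along the bench through the open mouth of the red scrap bay, until all three lie flat and wholly inside it. Only push them: do not pick any up or take it between the fingers. Leave the cup, the tape roll and the brass weight standing where they are.

Things in the scene. Friction and masses are not known exactly. Their poses are not given: they have to be found in the camera images.
- bay: Red three-sided steel fence fixed to the bench, 30 mm high, 6 mm thick, no floor or sill (bench painted white inside): things slide in level. Inside 250 mm wide in x (-125 to 125), 130 mm deep in y (-65 to 65). Open mouth, a flush red line, at y = -65; back fence at y = 65. Origin on the bench at the inside's centre. Offcuts start side by side before the mouth, 110 to 260 mm out along -y, lanes about 70 mm apart.
- offcut_green: Loose offcut of sandwich panel, 20 mm thick, black skins above and below with a green foam core and a green patch on top; 38 x 38 mm in plan, about 30 g (20 to 45 g), lying flat. Origin at the centre of the block (10 mm above the bench), z up.
- offcut_yellow: Loose offcut of sandwich panel, 20 mm thick, black skins above and below with a yellow foam core and a yellow patch on top; 42 (its x) x 34 (its y) mm in plan, about 30 g (20 to 45 g), lying flat. Origin at the centre of the block (10 mm above the bench), z up.
- offcut_blue: Loose offcut of sandwich panel, 20 mm thick, black skins above and below with a light blue foam core and a light blue patch on top; 36 x 36 mm in plan, about 30 g (20 to 45 g), lying flat. Origin at the centre of the block (10 mm above the bench), z up.
- cup: Small white plastic mixing cup, standing loose, 56 mm across and 45 mm high. A bystander: leave it. Origin at the centre of its underside.
- tape: Roll of orange tape lying flat, loose, 70 mm across and 24 mm high with a 52 mm hole. A bystander: leave it. Origin at the centre of its underside.
- weight: Brass hold-down weight with a small knob on top, standing loose, 44 mm across and 47 mm high, 350 g. A bystander: leave it. Origin at the centre of its underside.

How it is judged (in metres and radians):
At the end, for the whole second after the job is handed in: All three offcuts lie flat on the bench and at rest inside the scrap bay, each one's centre at least 20 mm in past the mouth line and within the fences; the cup, tape roll and weight are within 15 mm of where they stood (x of offcut_green in the frame of bay between -0.125 and 0.125 m and y of offcut_green in the frame of bay between -0.045 and 0.065 m and height (world z) of each of offcut_green, offcut_yellow, offcut_blue below 0.014 m and linear speed of each of offcut_green, offcut_yellow, offcut_blue below 0.02 m/s and x of offcut_yellow in the frame of bay between -0.125 and 0.125 m and y of offcut_yellow in the frame of bay between -0.045 and 0.065 m and x of offcut_blue in the frame of bay between -0.125 and 0.125 m and y of offcut_blue in the frame of bay between -0.045 and 0.065 m and distance of each of cup, tape, weight from where it was at the start of the episode below 0.015 m); the robot touches nothing.
It fails at once if an offcut is lifted off the bench (height (world z) of any of offcut_green, offcut_yellow, offcut_blue above 0.028 m).
It fails at once if an offcut is taken between the fingers (distance between the grasp point and offcut_green below 0.018 m or distance between the grasp point and offcut_yellow below 0.018 m or distance between the grasp point and offcut_blue below 0.018 m).
It fails at once if the cup, the tape roll or the weight is moved more than 15 mm (distance of any of cup, tape, weight from where it was at the start of the episode above 0.015 m).
It also fails if it takes over 50 s, if anything falls off the work surface, if the arm or the gripper's body presses on something with over 40 N, if the wrist force passes 120 N, or if a joint passes its speed limit or range.

### The arm

A 7-joint arm with a two-finger parallel gripper is mounted at the origin on the work surface. World frame = base frame: x ahead of the robot, y to its left, z up, the work surface at z = 0. Lengths are in mm, angles in rad, forces in N, time in s.
With the tool pointing down it reaches from about 400 to 850 mm from the base axis. Payload 4.5 kg.
Tool frame: the origin (TCP) lies at the very end of the fingers, on their centre line; the grasp point (between the pads) lies 19 mm behind it; z points along the fingers, y is the line along which they close (so a half turn about z gives the same grasp; the last joint's range is limited). The gripper opens to 88 mm and grips with 3 to 60 N. Pads are 18 mm wide; open, the fingers measure 123 mm over their backs; the gripper's body (75 mm by 187 mm) begins 45 mm behind the grasp point.
Start: joints at [-1.122, 0.689, -0.195, 1.565, 0.157, 0.902, -0.215], TCP at [251.863, 572.03, 238.743] pointing down, gripper open.
Joint ranges: [-3.01, 3.01], [-0.46, 2.08], [-1.47, 1.51], [0.13, 2.56], [-1, 4.14], [0.04, 2.09], [-2.66, 2.66]. Speed limits (rad/s): [2.57, 2.57, 3.14, 3.14, 3.14, 3.14, 3.14].

### API

Orientations are given as a unit quaternion [w, x, y, z].
In Python, from station import status, viewer, robot gives the robot as it stands.
- The arm moves only by the shell command python3 -m handwheel 'ROWS' [FORCE]. ROWS is a JSON object of lists of equal length, an entry for each row: "claw": the opening, from -1 (shut) to 1 (fully open); "slide": the shift along the tool's x, y, z each as a share of 20 cm, from -1 to 1, a list of three; "yaw": the turn about the tool's z as a share of 0.12 rad, from -1 to 1. A call has exactly 8 rows; each row shifts and turns the commanded pose from where the row before left it, along the tool's axes as they then stand; what a row does not reach is not made up. A row lasts 1/8 s, in which the tool goes at most 62.5 mm and 10.7 degrees, less where a joint would pass 70% of its speed; a pose out of reach is approached as far as the arm can. A call with a number of a shift or a turn outside -1 to 1 is refused whole. A call with a gripper value outside its range is refused whole. The fingers move at their own pace and stop on an object; FORCE is the grip in N (left out, the last holds). Time passes only in rows, so rows that do not move let the fingers close, or fill a call up. It gives the time, the measured TCP pose, the force, the opening and the grip force at its end, in the units of the state.
- status.read_state(): the state, without advancing time (a new reading comes with each control period).
- viewer.get_image(name): name is "scene" or "top" or "wrist"; returns (picture, depth): 400x640x3 uint8, red, green, blue; 400x640 float32, mm along the optical axis (not along the pixel's ray), 0 where there is no reading.
- viewer.camera_model(name): a dict with "vertical_fov" (degrees; the focal length in pixels is half the picture's height over the tangent of half this angle, whatever the lens; pixels are square), "cx", "cy" (the principal point, pixels), "position" and "attitude" of the camera in the world. Camera axes: x right, y down, z forward; pixel columns grow to the right and rows downward; lengths in mm; the calibration is good to about 2 mm. A picture is of the moment at which its call begins: read the wrist's pose just before it. camera_model takes no time and is no camera call; for the wrist camera it gives the pose at the moment of the call.
- robot.job_done(): hands the job in; it is judged then, once.
The state is a dict: "t": time; "joints": joint angles; "joint_velocities": joint speeds; "joint_efforts": joint torques, N m; "tcp_pos": TCP position; "tool_rot": TCP orientation; "wrist_force": force on the tool from outside, world axes, zero at the start; "wrist_torque": the same for the moment, N m; "finger_gap": finger opening in mm; "finger_force": force on a finger pad.
Only numpy, scipy, OpenCV 4.12 (cv2) and the standard library are available. Lean on these libraries where they do the work, as an engineer would, in place of code of your own. Each camera call takes 0.05 s, during which the arm holds its last target. There are 200 camera calls.

## Working session

There is one attempt and no reset: what is moved stays moved. The work goes in short steps, Python scripts to look and compute and a shell command to move; the robot and the scene stay as the last step left them, time stands still between calls to the robot, and variables do not carry over. Pictures are saved under pics/ and viewed, at most 13 in all, crops included, and the job is handed in when it is done.

```bash
mkdir -p pics; ls
python3 - <<'E'
from station import status, viewer, robot
import cv2
s=status.read_state(); print(s['t'],s['tcp_pos'],s['tool_rot'],s['finger_gap'])
for n in ['top','scene']:
    im,d=viewer.get_image(n); cv2.imwrite(f'pics/{n}0.png',im[:,:,::-1]); print(n,viewer.camera_model(n))
    import numpy as np; np.savez(f'{n}0.npz',im=im,d=d)
E
```

```text
pics
0.0 [251.6605696  571.39224247 237.90917401] [-1.23873741e-04  2.05878774e-01  9.78577062e-01 -9.20735715e-04] 88.27451597159977
top {'vertical_fov': 57.24576596693831, 'cx': 318.51914209807353, 'cy': 201.67642618822794, 'position': array([428.02193596, -19.72471562, 695.8390382 ]), 'attitude': array([ 0.08265206, -0.69021009,  0.71347806, -0.08790747])}
scene {'vertical_fov': 49.86718629248835, 'cx': 320.8820252605657, 'cy': 203.92020241174976, 'position': array([1025.23190747,  480.79696575,  692.35718176]), 'attitude': array([-0.1433592 ,  0.3280048 ,  0.85625817, -0.37240158])}
```

View pics/top0.png

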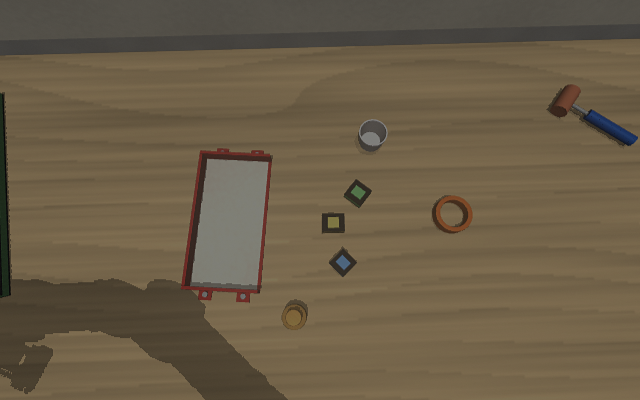

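Top view: the bay is at left (185–270, 152–292), with its mouth facing right. Green is at (358,193), yellow (333,223), blue (343,263), cup (372,135), tape (453,214) and weight (294,317).

```bash
cat > h.py <<'E'
import numpy as np, cv2
from scipy.spatial.transform import Rotation as R
from station import status, viewer
rot=lambda q: R.from_quat(np.roll(q,-1))
def cast(cam,px,z):
    f=200/np.tan(np.radians(cam['vertical_fov']/2))
    px=np.atleast_2d(np.array(px,float))
    d=np.c_[(px[:,0]-cam['cx'])/f,(px[:,1]-cam['cy'])/f,np.ones(len(px))]
    d=rot(cam['attitude']).apply(d); p=cam['position']
    return p+d*((z-p[2])/d[:,2])[:,None]
HSV={'green':((40,60,40),(75,255,255)),'yellow':((22,110,90),(35,255,255)),'blue':((95,70,80),(112,255,255))}
def patches(im,box=(200,160,480,300)):
    x0,y0,x1,y1=box; hsv=cv2.cvtColor(im[y0:y1,x0:x1],cv2.COLOR_RGB2HSV); out={}
    for k,(a,b) in HSV.items():
        n,l,st,c=cv2.connectedComponentsWithStats(cv2.inRange(hsv,a,b))
        if n>1:
            i=1+np.argmax(st[1:,4]); out[k]=(c[i]+[x0,y0],st[i,4])
    return out
def frame_xy(p,O,ex,ey): 
    d=np.asarray(p)[...,:2]-O; return np.stack([d@ex,d@ey],-1)
E
python3 - <<'E'
from h import *
z=np.load('top0.npz'); im,d=z['im'],z['d']; cam=viewer.camera_model('top')
for k,(c,a) in patches(im).items(): print(k,c.round(1),a,cast(cam,c,20).round(1))
hsv=cv2.cvtColor(im,cv2.COLOR_RGB2HSV)
m=((hsv[...,0]<8)|(hsv[...,0]>172))&(hsv[...,1]>130)&(hsv[...,2]>50)
m[:140]=0;m[305:]=0;m[:,:170]=0;m[:,285:]=0
w=(hsv[...,1]<50)&(hsv[...,2]>90); w=w.astype(np.uint8); w[:150]=0;w[298:]=0;w[:,:180]=0;w[:,280:]=0
n,l,st,c=cv2.connectedComponentsWithStats(w); i=1+np.argmax(st[1:,4]); 
cn=max(cv2.findContours((l==i).astype(np.uint8),0,2)[0],key=cv2.contourArea)
r=cv2.minAreaRect(cn); b=cv2.boxPoints(r); print('white px',b.round(1)); print(cast(cam,b,0).round(1))
for n_,px,zz in [('cup',(372,135),45),('tape',(453,214),24),('weight',(294,317),40)]: print(n_,cast(cam,px,zz).round(1), d[px[1],px[0]])
ctop=cast(cam,[(352,193),(364,193)],20); print(ctop.round(1))
big=cv2.resize(im[110:340,170:490],None,fx=2.5,fy=2.5,interpolation=cv2.INTER_CUBIC); cv2.imwrite('pics/crop0.png',big[:,:,::-1])
E
```

```text
green [357.8 191.9] 125 [[ 611.4 -103.4   20. ]]
yellow [332.9 221.8] 117 [[554.8 -53.2  20. ]]
blue [342.7 262.2] 118 [[479.4 -67.9  20. ]]
white px [[191.1 282.2]
 [203.2 155.5]
 [268.2 161.7]
 [256.2 288.3]]
[[453.7 213.2   0. ]
 [703.  201.3   0. ]
 [685.5  70.4   0. ]
 [438.5  92.8   0. ]]
cup [[ 716.6 -134.2   45. ]] 745.08826
tape [[ 561.6 -278.8   24. ]] 709.47
weight [[388.   21.3  40. ]] 617.1823
[[ 609.6  -92.2   20. ]
 [ 608.8 -115.1   20. ]]
```

View pics/crop0.png

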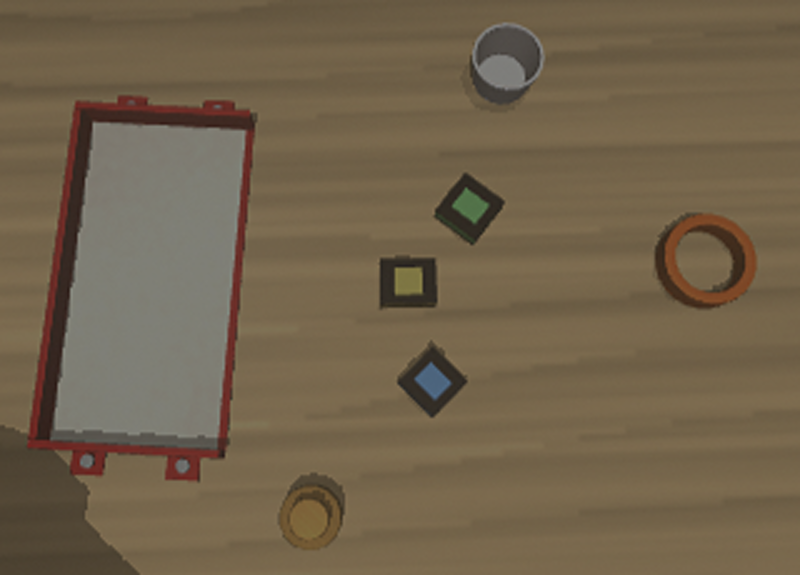

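The crop shows the bay with its mouth line at crop x≈220–250, the green and blue offcuts as diamonds and yellow square to the image. That gives a bay x-axis of about −5.3° and lanes at 65, 5 and −69 mm, which fits the description. Next is the approach behind green, with the fingers nearly shut as the brush.

```bash
cat >> h.py <<'E'
TH=np.radians(-5.3); EX=np.array([np.cos(TH),np.sin(TH)]); EY=np.array([-EX[1],EX[0]]); O=np.array([568.,143.])
def plan(goal,n,yaw_total=0,mv=None):
    """world straight line to goal in n rows, print tool-frame slides"""
    s=status.read_state(); A=rot(s['tool_rot']); d=(np.array(goal,float)-s['tcp_pos'])/n
    for i in range(n):
        print(i,(A.inv().apply(d)/200).round(3), round(yaw_total/n/.12,3))
        A=A*R.from_rotvec([0,0,yaw_total/n])
def bay(p): return frame_xy(p,O,EX,EY)
def world(x,y): return O+x*EX+y*EY
E
python3 - <<'E'
from h import *
g=world(65,-295); print(g); plan([*g,150],16,1.248)
E
```

```text
[ 605.47278209 -156.74287415]
0 [-0.193 -0.164  0.028] 0.65
1 [-0.205 -0.148  0.028] 0.65
2 [-0.216 -0.132  0.028] 0.65
3 [-0.226 -0.114  0.028] 0.65
4 [-0.234 -0.097  0.028] 0.65
5 [-0.241 -0.078  0.028] 0.65
6 [-0.246 -0.059  0.028] 0.65
7 [-0.25  -0.04   0.028] 0.65
8 [-0.252 -0.02   0.028] 0.65
9 [-0.253 -0.     0.028] 0.65
10 [-0.252  0.019  0.028] 0.65
11 [-0.25   0.039  0.028] 0.65
12 [-0.246  0.058  0.028] 0.65
13 [-0.241  0.077  0.028] 0.65
14 [-0.234  0.096  0.028] 0.65
15 [-0.226  0.114  0.028] 0.65
```

```bash
python3 -m handwheel '{"claw":[-0.64,-0.64,-0.64,-0.64,-0.64,-0.64,-0.64,-0.64],"slide":[[-0.19,-0.16,0.02],[-0.2,-0.15,0.02],[-0.22,-0.13,0.02],[-0.23,-0.11,0.02],[-0.23,-0.1,0.02],[-0.24,-0.08,0.02],[-0.25,-0.06,0.02],[-0.25,-0.04,0.02]],"yaw":[0.65,0.65,0.65,0.65,0.65,0.65,0.65,0.65]}'
python3 - <<'E'
from h import *
g=world(65,-295); s=status.read_state(); print(s['tcp_pos'],np.degrees(np.arctan2(*rot(s['tool_rot']).apply([0,1,0])[1::-1]))); plan([*g,120],8,0.65*.12*8)
E
```

```text
t: 1.1
tcp_pos: [429.0, 206.5, 206.5]
tool_rot: [-0.0, 0.497, 0.868, -0.0]
wrist_force: [0.4, -0.7, 0.3]
finger_gap: 15.9
finger_force: 0.0
[429.00932871 206.53475075 206.4641017 ] 30.341927313554404
0 [-0.252 -0.02   0.054] 0.65
1 [-0.252  0.     0.054] 0.65
2 [-0.252  0.02   0.054] 0.65
3 [-0.249  0.039  0.054] 0.65
4 [-0.246  0.059  0.054] 0.65
5 [-0.24   0.078  0.054] 0.65
6 [-0.233  0.096  0.054] 0.65
7 [-0.225  0.114  0.054] 0.65
```

```bash
python3 -m handwheel '{"claw":[-0.64,-0.64,-0.64,-0.64,-0.64,-0.64,-0.64,-0.64],"slide":[[-0.25,-0.02,0.05],[-0.25,0,0.05],[-0.25,0.02,0.05],[-0.25,0.04,0.05],[-0.25,0.06,0.05],[-0.24,0.08,0.05],[-0.23,0.1,0.05],[-0.22,0.11,0.05]],"yaw":[0.65,0.65,0.65,0.65,0.65,0.65,0.65,0.65]}'
python3 - <<'E'
from h import *
s=status.read_state(); A=rot(s['tool_rot']); print(s['tcp_pos'],bay(s['tcp_pos']),np.degrees(np.arctan2(*A.apply([0,1,0])[1::-1])))
im,d=viewer.get_image('wrist'); cam=viewer.camera_model('wrist')
cv2.imwrite('pics/wrist1.png',im[:,:,::-1])
for k,(c,a) in patches(im,(0,0,640,400)).items(): p=cast(cam,c,20)[0]; print(k,c.round(),a,p.round(1),bay(p).round(1),d[int(c[1]),int(c[0])],(A.inv().apply(p-s['tcp_pos'])/200).round(3))
E
```

```text
t: 2.1
tcp_pos: [606.8, -154.2, 126.0]
tool_rot: [-0.0, 0.74, 0.673, 0.0]
wrist_force: [0.1, 0.2, -0.4]
finger_gap: 16.0
finger_force: 0.0
[ 606.79638172 -154.17348949  126.00591235] [  66.08060528 -292.31933856] -5.415193043436449
green [328. 128.] 1205 [ 614.  -116.6   20. ] [  69.8 -254.3] 248.7783 [0.19  0.019 0.53 ]
yellow [236.  76.] 203 [556.2 -75.7  20. ] [   8.5 -218.8] 239.80418 [ 0.367 -0.289  0.53 ]
blue [130.  93.] 1046 [483.2 -79.1  20. ] [ -63.9 -229. ] 241.52528 [ 0.315 -0.65   0.53 ]
```

View pics/wrist1.png

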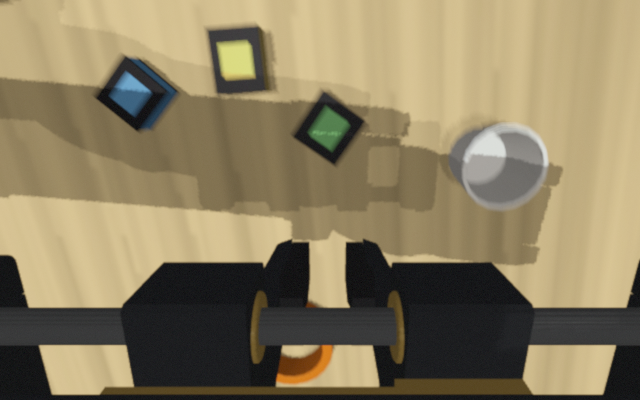

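The wrist view shows green as a diamond ahead of the fingers at (328,128), yellow at (238,60), blue at (133,92) and the cup well to the right at (500,165). Wrist and top positions differ by about 12 mm, so I'll check that before descending.

Run:
```python
from h import *
s=status.read_state(); 
def proj(cam,p):
    f=200/np.tan(np.radians(cam['vertical_fov']/2)); q=rot(cam['attitude']).inv().apply(np.array(p)-cam['position']); return f*q[:2]/q[2]+[cam['cx'],cam['cy']],q[2]
def at(cam,px,dep):
    f=200/np.tan(np.radians(cam['vertical_fov']/2)); return cam['position']+rot(cam['attitude']).apply(np.array([(px[0]-cam['cx'])/f,(px[1]-cam['cy'])/f,1])*dep)
cw=viewer.camera_model('wrist'); print(cw); print('tcp in wrist',proj(cw,s['tcp_pos']))
ct=viewer.camera_model('top'); d=np.load('top0.npz')['d']
for px in [(358,192),(333,222),(343,262),(100,200),(560,300),(300,60),(410,330)]: print('top',px,at(ct,px,d[px[1],px[0]]).round(1))
im,dw=viewer.get_image('wrist')
for px in [(328,128),(238,60),(130,93),(400,60),(60,30)]: print('wrist',px,at(cw,px,dw[px[1],px[0]]).round(1))
im,dt=viewer.get_image('top'); print('tcp in top',proj(ct,s['tcp_pos'])); cv2.imwrite('pics/top1.png',cv2.resize(im[110:340,170:490],None,fx=2.5,fy=2.5)[:,:,::-1])
```

```text
{'vertical_fov': 58.41917122688199, 'cx': 327.05146465744014, 'cy': 196.89852537771282, 'position': array([615.05784234, -90.940627  , 271.8224601 ]), 'attitude': array([ 0.14484551,  0.98805703, -0.05220354, -0.00615428])}
tcp in wrist (array([328.14218957, 257.90819076]), np.float64(161.37199674674775))
top (358, 192) [ 610.8 -103.6   21.3]
top (333, 222) [554.3 -53.4  21. ]
top (343, 262) [479.8 -68.5  19.2]
top (100, 200) [616.7 398.3   0.7]
top (560, 300) [ 399.  -464.2    1.7]
top (300, 60) [9.158e+02 1.600e+00 3.000e-01]
top (410, 330) [ 356.4 -184.1    2.1]
wrist (328, 128) [ 613.8 -116.1   22.5]
wrist (238, 60) [559.5 -66.2  20.4]
wrist (130, 93) [483.6 -79.2  20.6]
wrist (400, 60) [669.4 -76.3   1. ]
wrist (60, 30) [ 4.359e+02 -3.210e+01  4.000e-01]
tcp in top (array([401.43364553, 175.45775592]), np.float64(598.8707943764632))
```

View pics/top1.png

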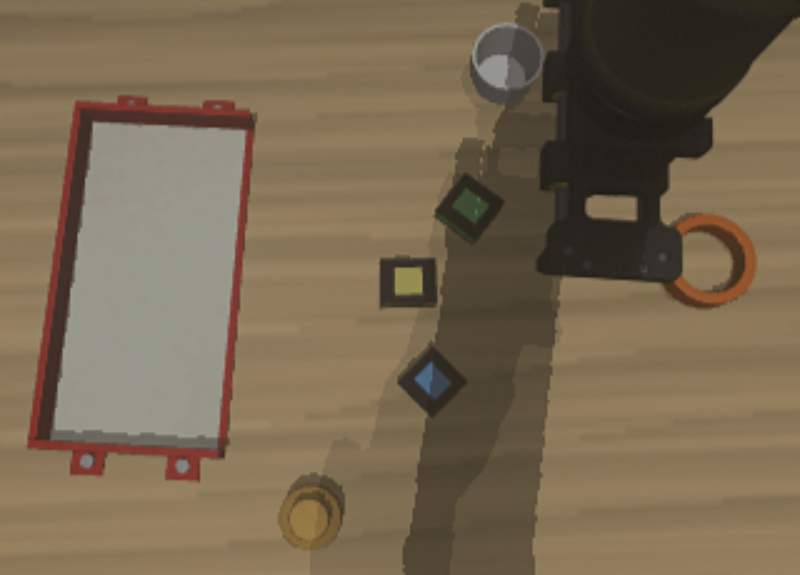

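Top view again: nothing has moved, and the gripper is behind green at crop (600,180). The saved scene view is a cheap third check.

Run:
```python
from h import *
z=np.load('scene0.npz'); im=z['im']; cam=viewer.camera_model('scene')
for k,(c,a) in patches(im,(0,0,640,400)).items(): print(k,c.round(1),a,cast(cam,c,20).round(1))
s=status.read_state(); print(s['tcp_pos'])
```

```text
green [284.4 216. ] 79 [[628.8 -80.5  20. ]]
yellow [317.3 206.8] 64 [[554.6 -53.8  20. ]]
blue [136.3 131.4] 131 [[ 727.6 -621.5   20. ]]
[ 606.0400959  -156.51307979  125.63241024]
```

View pics/scene0.png

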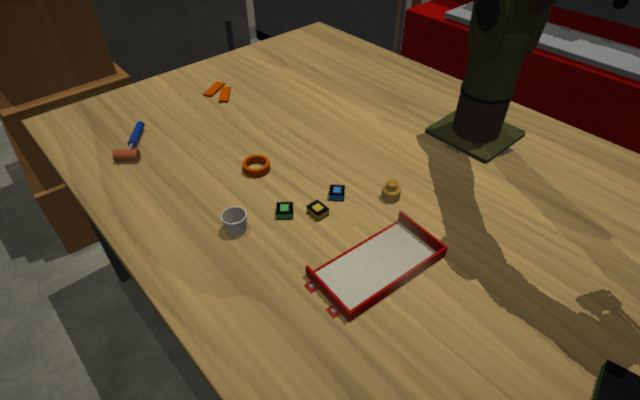

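Scene view: bay at right centre, green near (285,209), yellow (318,208), blue (337,190); it agrees with top. A 12 mm disagreement with the wrist camera is within my margins, so I'll back off, descend and sweep green.

```bash
python3 -m handwheel '{"claw":[-0.64,-0.64,-0.64,-0.64,-0.64,-0.64,-0.64,-0.64],"slide":[[-0.1,0.01,0],[0,0,0.12],[0,0,0.12],[0,0,0.12],[0,0,0.12],[0,0,0.1],[0,0,0.01],[0,0,0]],"yaw":[0,0,0,0,0,0,0,0]}' && python3 -m handwheel '{"claw":[-0.64,-0.64,-0.64,-0.64,-0.64,-0.64,-0.64,-0.64],"slide":[[0.08,0,0],[0.08,0,0],[0.08,0,0],[0.08,0,0],[0.08,0,0],[0.08,0,0],[0.08,0,0],[0.08,0,0]],"yaw":[0,0,0,0,0,0,0,0]}'
python3 - <<'E'
from h import *
s=status.read_state(); print(bay(s['tcp_pos']))
im,d=viewer.get_image('top'); cam=viewer.camera_model('top')
for k,(c,a) in patches(im).items(): p=cast(cam,c,20)[0]; print(k,a,bay(p).round(1))
iw,d=viewer.get_image('wrist'); cv2.imwrite('pics/w2.png',np.hstack([cv2.resize(iw,(400,250)),cv2.resize(im,(400,250))])[:,:,::-1])
E
```

```text
t: 3.25
tcp_pos: [606.8, -173.0, 9.2]
tool_rot: [0.0, 0.739, 0.674, 0.0]
wrist_force: [0.4, -0.3, 0.6]
finger_gap: 15.9
finger_force: 0.0
t: 4.25
tcp_pos: [618.3, -44.5, 8.7]
tool_rot: [0.0, 0.739, 0.674, -0.0]
wrist_force: [-1.4, -0.8, 1.4]
finger_gap: 15.9
finger_force: 0.7
[  67.42583687 -182.03556994]
```

View pics/w2.png

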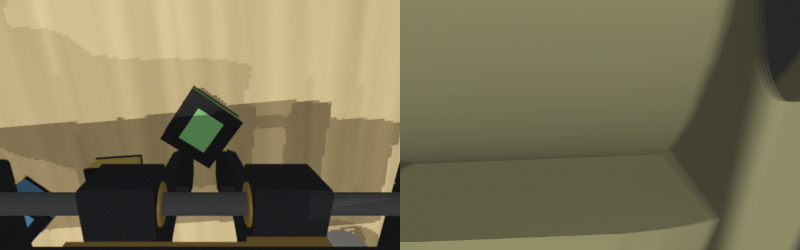

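The wrist view shows green's corner seated against both fingertips at (200,130) in the left half; the top camera is blocked by the arm. Continuing the stroke.

```bash
python3 -m handwheel '{"claw":[-0.64,-0.64,-0.64,-0.64,-0.64,-0.64,-0.64,-0.64],"slide":[[0.1,0,0],[0.1,0,0],[0.11,0,0],[0.11,0,0],[0.11,0,0],[0.1,0,0],[0.08,0,0],[0.04,0,0]],"yaw":[0,0,0,0,0,0,0,0]}'
python3 - <<'E'
from h import *
s=status.read_state(); print(bay(s['tcp_pos']))
iw,d=viewer.get_image('wrist'); cv2.imwrite('pics/w3.png',iw[:,:,::-1])
cam=viewer.camera_model('wrist')
for k,(c,a) in patches(iw,(0,0,640,400)).items(): p=cast(cam,c,20)[0]; print(k,a,bay(p).round(1))
E
```

```text
t: 5.35
tcp_pos: [632.0, 105.4, 8.7]
tool_rot: [-0.0, 0.738, 0.674, 0.0]
wrist_force: [0.3, -0.6, -0.3]
finger_gap: 15.6
finger_force: 0.1
[ 67.19508167 -31.48876778]
green 2829 [64.4 -3.4]
```

View pics/w3.png

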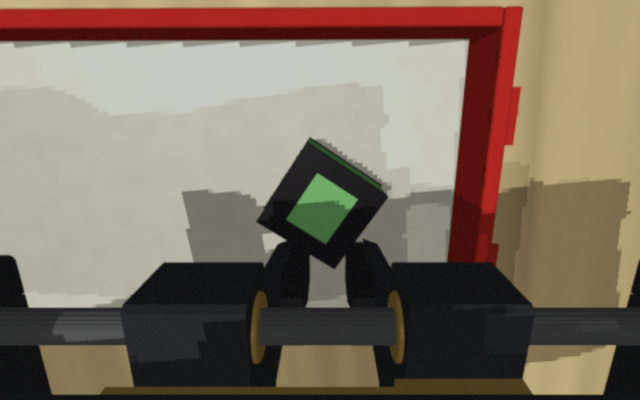

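Green sits inside the bay ((320,205), centre at bay (64,−3)), clear of the fences. Next I'll retreat down the empty lane and move sideways to behind yellow.

```bash
python3 -m handwheel '{"claw":[-0.64,-0.64,-0.64,-0.64,-0.64,-0.64,-0.64,-0.64],"slide":[[-0.1,0,0],[-0.2,0,0],[-0.25,0,0],[-0.25,0,0],[-0.25,0,0],[-0.2,0,0],[0,-0.15,0],[0,-0.15,0]],"yaw":[0,0,0,0,0,0,0,0]}'
python3 - <<'E'
from h import *
s=status.read_state(); print(bay(s['tcp_pos']))
iw,d=viewer.get_image('wrist')
cam=viewer.camera_model('wrist')
for k,(c,a) in patches(iw,(0,0,640,400)).items(): p=cast(cam,c,20)[0]; print(k,a,c,bay(p).round(1))
cv2.imwrite('pics/w4.png',iw[:,:,::-1])
E
```

```text
t: 6.4
tcp_pos: [547.0, -143.7, 8.8]
tool_rot: [0.001, 0.741, 0.672, -0.001]
wrist_force: [0.6, 0.5, -0.1]
finger_gap: 15.9
finger_force: 0.0
[   5.60868325 -287.38497087]
yellow 1 [510. 385.] [  83.9 -346.3]
blue 3539 [119.33455778 104.04379768] [ -77.2 -219.1]
```

View pics/w4.png

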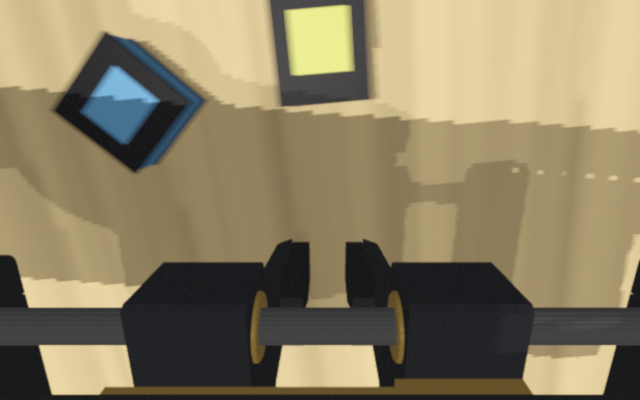

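Yellow is straight ahead, patch at (320,42), and blue is to the left at (120,103). Sweeping yellow.

```bash
python3 -m handwheel '{"claw":[-0.64,-0.64,-0.64,-0.64,-0.64,-0.64,-0.64,-0.64],"slide":[[0.1,-0.01,0],[0.05,0,0],[0.05,0,0],[0.07,0,0],[0.08,0,0],[0.08,0,0],[0.08,0,0],[0.08,0,0]],"yaw":[0,0,0,0,0,0,0,0]}' && python3 -m handwheel '{"claw":[-0.64,-0.64,-0.64,-0.64,-0.64,-0.64,-0.64,-0.64],"slide":[[0.09,0,0],[0.1,0,0],[0.1,0,0],[0.1,0,0],[0.1,0,0],[0.09,0,0],[0.06,0,0],[0.04,0,0]],"yaw":[0,0,0,0,0,0,0,0]}'
python3 - <<'E'
from h import *
s=status.read_state(); print(bay(s['tcp_pos']))
iw,d=viewer.get_image('wrist'); cv2.imwrite('pics/w5.png',iw[:,:,::-1])
E
```

```text
t: 7.45
tcp_pos: [558.3, -20.5, 8.7]
tool_rot: [-0.0, 0.739, 0.674, 0.0]
wrist_force: [0.8, -0.7, 0.3]
finger_gap: 15.8
finger_force: 0.1
t: 8.45
tcp_pos: [570.7, 114.3, 8.7]
tool_rot: [0.0, 0.739, 0.674, -0.0]
wrist_force: [-0.2, -1.2, -0.2]
finger_gap: 16.1
finger_force: 0.2
[  5.32232589 -28.37528649]
```

View pics/w5.png

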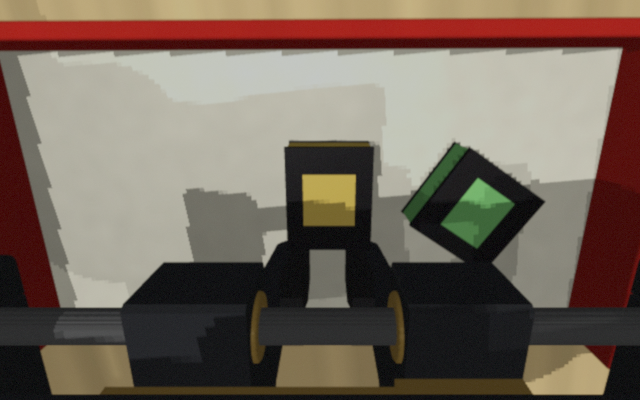

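Yellow is square and well inside at (328,200), beside green at (478,205), both clear of the fences. Moving back to behind blue.

```bash
python3 -m handwheel '{"claw":[-0.64,-0.64,-0.64,-0.64,-0.64,-0.64,-0.64,-0.64],"slide":[[-0.1,0,0],[-0.22,0,0],[-0.25,0,0],[-0.28,0,0],[-0.28,0,0],[-0.19,0,0],[0,-0.19,0],[0,-0.18,0]],"yaw":[0,0,0,0,0,0,0,0]}'
python3 - <<'E'
from h import *
s=status.read_state(); print(bay(s['tcp_pos']))
iw,d=viewer.get_image('wrist')
cam=viewer.camera_model('wrist')
for k,(c,a) in patches(iw,(0,0,640,400)).items(): p=cast(cam,c,20)[0]; print(k,a,c,bay(p).round(1))
cv2.imwrite('pics/w6.png',iw[:,:,::-1])
E
```

```text
t: 9.5
tcp_pos: [470.2, -145.8, 8.9]
tool_rot: [0.0, 0.74, 0.672, -0.001]
wrist_force: [-0.3, 0.4, 0.1]
finger_gap: 15.6
finger_force: 0.0
[ -70.66253173 -296.62836684]
yellow 1 [252. 321.] [-111.9 -321.4]
blue 3948 [327.89488349  76.8662614 ] [ -77.9 -219.2]
```

View pics/w6.png

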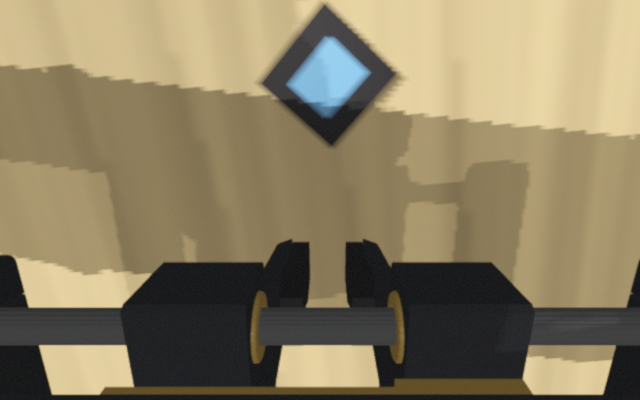

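Blue's diamond is centred on the fingers at (328,77). Sweeping it in.

```bash
python3 -m handwheel '{"claw":[-0.64,-0.64,-0.64,-0.64,-0.64,-0.64,-0.64,-0.64],"slide":[[0.1,0,0],[0.05,0,0],[0.05,0,0],[0.07,0,0],[0.08,0,0],[0.08,0,0],[0.09,0,0],[0.09,0,0]],"yaw":[0,0,0,0,0,0,0,0]}' && python3 -m handwheel '{"claw":[-0.64,-0.64,-0.64,-0.64,-0.64,-0.64,-0.64,-0.64],"slide":[[0.1,0,0],[0.1,0,0],[0.1,0,0],[0.1,0,0],[0.11,0,0],[0.09,0,0],[0.07,0,0],[0.04,0,0]],"yaw":[0,0,0,0,0,0,0,0]}'
python3 - <<'E'
from h import *
s=status.read_state(); print(bay(s['tcp_pos']))
iw,d=viewer.get_image('wrist'); cv2.imwrite('pics/w7.png',iw[:,:,::-1])
E
```

```text
t: 10.55
tcp_pos: [484.0, -19.5, 8.7]
tool_rot: [-0.0, 0.739, 0.674, 0.0]
wrist_force: [0.4, -0.4, 0.5]
finger_gap: 15.9
finger_force: 0.1
t: 11.55
tcp_pos: [497.0, 121.3, 8.7]
tool_rot: [-0.0, 0.739, 0.674, 0.0]
wrist_force: [0.1, -0.6, -0.1]
finger_gap: 16.1
finger_force: 0.1
[-68.73985335 -28.14105339]
```

View pics/w7.png

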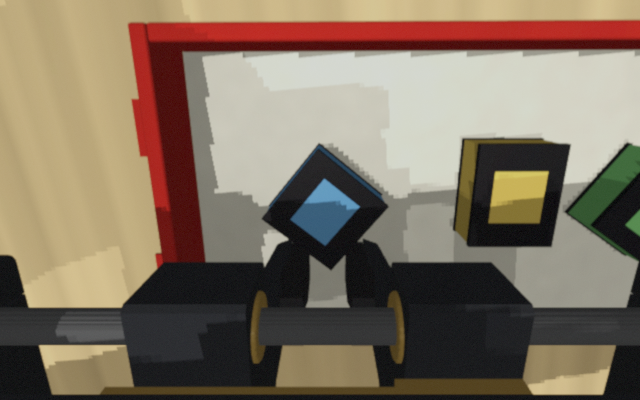

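Blue is inside at (325,205), with yellow and green to its right. I'll withdraw back and up, then check from above.

```bash
python3 -m handwheel '{"claw":[-0.64,-0.64,-0.64,-0.64,-0.64,-0.64,-0.64,-0.64],"slide":[[-0.1,0,0],[-0.2,0,0],[-0.25,0,0],[-0.25,0,-0.1],[-0.25,0,-0.2],[-0.25,0,-0.2],[-0.2,0,-0.2],[-0.1,0,0]],"yaw":[0,0,0,0,0,0,0,0]}'
python3 - <<'E'
from h import *
s=status.read_state(); print(s['tcp_pos'])
im,d=viewer.get_image('top'); cam=viewer.camera_model('top'); i0=np.load('top0.npz')['im']
for k,(c,a) in patches(im).items(): p=cast(cam,c,20)[0]; print(k,a,bay(p).round(1))
for n,(x,y) in dict(cup=(372,135),tape=(453,214),weight=(294,317)).items(): print(n,np.abs(im[y-25:y+25,x-25:x+25].astype(int)-i0[y-25:y+25,x-25:x+25]).mean())
cv2.imwrite('pics/top8.png',im[:,:,::-1])
E
```

```text
t: 12.6
tcp_pos: [468.3, -200.3, 149.7]
tool_rot: [0.003, 0.741, 0.672, 0.001]
wrist_force: [0.1, -0.3, 0.1]
finger_gap: 16.0
finger_force: 0.0
[ 468.25166858 -200.29731471  149.72085632]
green 124 [64.9 -1.1]
yellow 112 [6. 6.]
blue 113 [-69.7   1.2]
cup 17.9268
tape 43.95786666666667
weight 18.514
```

View pics/top8.png

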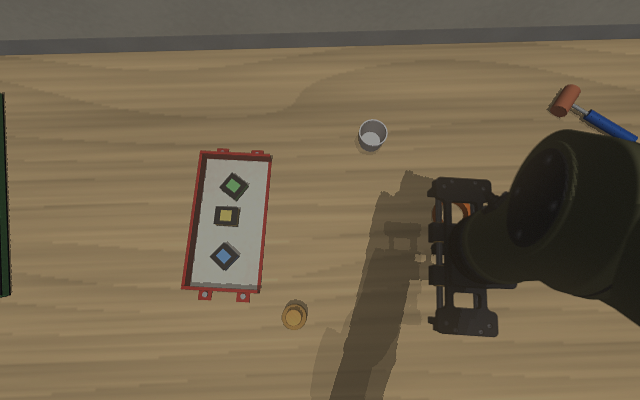

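The three offcuts lie in the bay at (234,186), (227,216) and (225,256). The cup, weight and tape stand where they were, and the arm is clear at z = 150 mm.

```bash
python3 -c "
from station import robot; print(robot.job_done())"
```

```text
the job is handed in; nothing more can be done
None
```

All three offcuts were swept flat into the scrap bay with their centres near its middle, the arm never touched the cup, tape roll or weight, and the job was handed in at about 13 s (no verdict was returned).

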